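Index the sampling head to the red-collared vial

TASK

Move the blue sampling head on to the vial with the red collar: first raise the yellow-gripped lift lever all the way so that the needle comes up out of its vial, and leave it up; then pull up the black lock knob, slide the head along the rail to the next hole, where the needle stands over the red-collared vial, and let the lock pin down fully into that hole. Finish while still gripping the lock knob with the pin fully home: do not let go of it at the end. Leave the vials and the other things on the table where they are.

Things in the scene. Friction and masses are not known exactly. Their poses are not given: they have to be found in the camera images.
- stand: Fixed sampling stand, yaw within 0.4 rad. Origin on the table under the rail's middle hole; x across the rail from lever side to vial rack, y along the rail, z up. White base 150 x 370 x 12 mm. Aluminium rail 34 mm wide, top 130 mm high, five square 12 mm lock holes at y = 0, +-50, +-100 mm; end posts at y = +-172 mm, 132 mm high. Grey rack at x = 65 mm, one cell beside each hole.
- head (a joint): Position (m) of the blue sampling head along the rail, growing to the stand's +y. Starts at 0, locked in the middle hole; the next holes are at -0.05 and +0.05, end stops at +-0.105; friction 2 N. The head is 50 mm long, its top 146 mm above the table; it carries lever, lock knob and needle.
- lock (a joint): Lift (m) of the sprung lock plunger on the head: 0 = pin fully seated, 0.014 = up at its stop. A spring pushes it down (4 N seated, 7.5 N at full lift). Round-ended pin, 1 mm play each side in the hole, clear of the rail above 0.010. Let down between holes it rests on the rail at 0.010 and drops in when slid over a hole. Seated, it stops the head from sliding.
- knob_mid (a point): Middle of the black lock knob (yellow dot on top): upright cylinder 26 mm in diameter, 30 mm tall, over the rail's middle line; this point is 187 mm above the table when the pin is seated. 8 mm of room below it over a steel bush. Grip it from above on any two sides, lift it, and slide the head by it.
- lift (a joint): Angle (rad) of the needle lift lever: near 0 = down, needle in the vial (starts between 0 and 0.1); 0.9 = fully up at its stop. Swings upward about an axis along the stand's y, stays where it is left (about 1.5 N at the grip to move it). The needle rises 50 mm per rad.
- lever_grip (a point): Middle of the lever's yellow grip: cylinder 18 mm in diameter, 20 mm long along the stand's y; pinch it from above, fingers closing along y. It turns on a 65 mm radius about an axis 32 mm from the rail's middle line on the stand's -x side, 140 mm above the table. The lever points to -x: 0.4 rad below level at angle 0 (grip 115 mm high), 0.5 rad above level at 0.9 (171 mm high).
- needle_tip (a point): Lower end of the steel needle (4 mm thick) hanging from the head 65 mm from the rail's middle line on the stand's +x side, at the same y as the knob. 55 mm above the table with the lever down (inside the vial), 100 mm when fully up. Its white cap tops out at 166 mm, 211 mm when raised.
- vial_red_mid (a point): Centre, half-way up, of the vial to go to: clear open vial with a RED collar and red foot, 28 mm in diameter, 70 mm tall, loose in a rack cell 30 mm square; its rim is 82 mm above the table. It stands in one of the two cells next to the middle one, on either side.
- vial_blue_mid (a point): Centre, half-way up, of the like vial with a BLUE collar, in the other neighbouring cell. To be left alone.
- vial_white_mid (a point): Centre, half-way up, of the like vial with a WHITE collar in the middle cell, in which the needle dips at the start. To be left alone.
- amber_bottle: Amber bottle, 48 mm in diameter, 110 mm tall, loose, beyond the -y end of the stand; origin at its underside. Bystander.
- jar: Low jar with white cap, 56 mm in diameter, 55 mm tall, loose, beyond the +y end of the stand; origin at its underside. Bystander.
- slide_box: Green and white slide box 85 x 40 x 30 mm, loose; origin at its underside. Bystander.
- cup: White cup, 70 mm in diameter, 80 mm tall, loose; origin at its underside. Bystander.
- wash_bottle: White bottle with blue cap, 60 mm in diameter, 150 mm tall, loose; origin at its underside. Bystander.
- timer: Grey bench timer 60 x 70 x 22 mm, loose; origin at its underside. Bystander.

How it is judged:
By the outcome, as a careful person would: the job done as asked, in the order asked, and still so for the second after the job is handed in, while the arm keeps its last pose, push and grip.
It also fails if it takes over 45 s, if anything falls off the work surface, if the arm or the gripper's body presses on something with over 40 N, if the wrist force passes 120 N, or if a joint passes its speed limit or range.

ROBOT

A 6-joint arm with a two-finger parallel gripper is mounted at the origin on the work surface. World frame = base frame: x ahead of the robot, y to its left, z up, the work surface at z = 0. Lengths are in m, angles in rad, forces in N, time in s.
With the tool pointing down it reaches from about 0.35 to 0.85 m from the base axis. Payload 8.1 kg.
Tool frame: the origin (TCP) lies at the very end of the fingers, on their centre line; the grasp point (between the pads) lies 19 mm behind it; z points along the fingers, y is the line along which they close (so a half turn about z gives the same grasp; the last joint's range is limited). The gripper opens to 85 mm and grips with 20 to 120 N. Pads are 22 mm wide; open, the fingers measure 114 mm over their backs; the gripper's body (76 mm by 85 mm) begins 54 mm behind the grasp point. The pads swing forward as they close: fully open they stand 13 mm farther back than shut.
Start: joints at [-1.373, 0.13, 1.488, -0, 1.523, -0.085], TCP at [0.167, -0.576, 0.231] pointing down, gripper open.
Joint ranges: [-2.96, 2.96], [-0.89, 2.26], [0.02, 2.5], [-1.34, 4.48], [0, 2.73], [-2.66, 2.66]. Speed limits (rad/s): [2.39, 2.39, 2.79, 3.14, 3.14, 3.14].

INTERFACE

Orientations are given as [roll, pitch, yaw] about the fixed x, y, z axes, in that order (R = Rz(yaw) Ry(pitch) Rx(roll)).
In Python, from cell import * gives the robot as it stands.
- The arm moves only by the tool servo_tool, never from a script. Its argument "moves" is a list of rows, each a list of 5 numbers: the shift along the tool's x, y, z in mm, then the turn about the tool's z in rad, then the gripper's target within -1 to 1 (shut at 1, half-way at 0, fully open at -1). A call has 1 to 8 rows; each row shifts and turns the commanded pose from where the row before left it, along the tool's axes as they then stand; what a row does not reach is not made up. A row lasts 1/12 s, in which the tool goes at most 41.7 mm and 7.16 degrees, less where a joint would pass 70% of its speed; a pose out of reach is approached as far as the arm can. A call is refused whole if a number of a shift passes 41.7 or a number of a turn 0.125, either way. A call with a gripper value outside its range is refused whole. The fingers move at their own pace and stop on an object; the grip force is fixed at half the most. Time passes only in rows, so rows that do not move let the fingers close. It gives the time, the measured TCP pose, the force, the opening and the grip force at its end, in the units of the state.
- sense(): the state, without advancing time (a new reading comes with each control period).
- snapshot(name): name is "scene" or "top"; returns the picture (384x512x3 uint8, blue, green, red); there is no depth.
- camera_model(name): a dict with "fovy" (degrees; the focal length in pixels is half the picture's height over the tangent of half this angle, whatever the lens; pixels are square), "cx", "cy" (the principal point, pixels), "camera_from_world" (4x4, takes a point from world to camera coordinates). Camera axes: x right, y down, z forward; pixel columns grow to the right and rows downward; lengths in m; the calibration is good to about 2 mm. A picture is of the moment at which its call begins. camera_model takes no time and is no camera call.
- hand_in(): hands the job in; it is judged then, once.
The state is a dict: "t": time; "joint_pos": joint angles; "qvel": joint speeds; "joint_torque": joint torques, N m; "tcp_pos": TCP position; "tool_rot": TCP orientation; "wrist_force": force on the tool from outside, world axes, zero at the start; "moment": the same for the moment, N m; "width": finger opening in m; "gripper_force": force on a finger pad.
Only numpy, scipy, OpenCV 4.12 (cv2) and the standard library are available. Lean on these libraries where they do the work, as an engineer would, in place of code of your own. Each camera call takes 0.05 s, during which the arm holds its last target. There are 200 camera calls.

## Working session

There is one attempt and no reset: what is moved stays moved. The work goes in short steps, Python scripts to look and compute and a tool call to move; the robot and the scene stay as the last step left them, time stands still between calls to the robot, and variables do not carry over. Pictures are saved under pics/ and viewed, at most 10 in all, crops included, and the job is handed in when it is done.

Besides the shell and the picture viewer there is one more tool, called after "Request:" as name([rows], argument=value, ...), one row to a line, values as JSON. servo_tool: Moves the arm, as the interface text tells. Its arguments: {"type":"object","properties":{"moves":{"type":"array"}},"required":["moves"]}

```bash
mkdir -p pics
python3 - <<'E'
from cell import *
import cv2
for n in("scene","top"):
    cv2.imwrite(f"pics/{n}0.png",snapshot(n)); m=camera_model(n); print(n,m)
s=sense(); print({k:s[k] for k in("t","tcp_pos","tool_rot","width")})
E
```

```text
scene {'fovy': 55.37778283578863, 'cx': 257.1071806122231, 'cy': 196.66448350939865, 'camera_from_world': array([[ 7.39102000e-01,  6.73593326e-01, -5.15214723e-04,
        -4.06677168e-01],
       [ 4.21097064e-01, -4.62646549e-01, -7.80150904e-01,
        -1.36219509e-01],
       [-5.25742804e-01,  5.76394138e-01, -6.25591161e-01,
         1.52599157e+00],
       [ 0.00000000e+00,  0.00000000e+00,  0.00000000e+00,
         1.00000000e+00]])}
top {'fovy': 42.51597301788317, 'cx': 254.72007322299865, 'cy': 180.3631014060968, 'camera_from_world': array([[ 0.00627647, -0.99987905,  0.01423028, -0.03111642],
       [-0.9986824 , -0.0069925 , -0.05083867,  0.57605144],
       [ 0.05093203, -0.01389244, -0.99860549,  1.94017959],
       [ 0.        ,  0.        ,  0.        ,  1.        ]])}
{'t': 0.1, 'tcp_pos': array([ 0.16733082, -0.57565693,  0.23028858]), 'tool_rot': array([-3.13983154e+00, -1.25917282e-04,  2.82801716e-01]), 'width': 0.08538129764525376}
```

View pics/scene0.png

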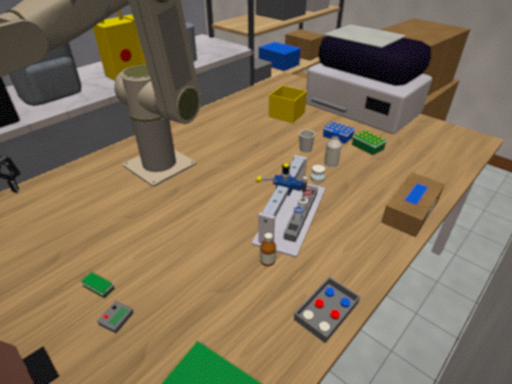

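View pics/top0.png

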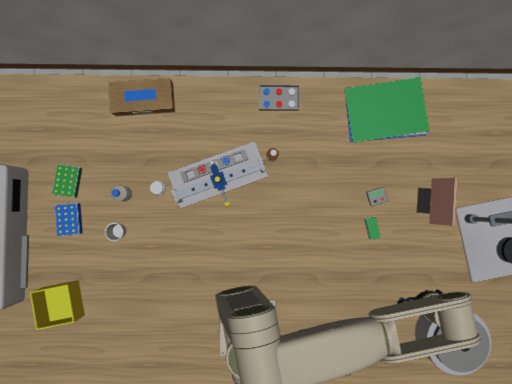

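The scene view shows the stand at about (293,205). The top view shows it at about (218,177), with the yellow grip at (227,204) and the knob dot at (217,179). The red vial is at (202,170), on the stand's +y side (image left), and the blue one is at (226,160). Next I'll zoom in and measure.

```bash
cat > h.py <<'E'
import numpy as np,cv2
from cell import *
def K(n):
    m=camera_model(n); f=192/np.tan(np.radians(m["fovy"])/2); return m,f
def ray(n,u,v):
    m,f=K(n); T=m["camera_from_world"]; R=T[:3,:3]
    return -R.T@T[:3,3], R.T@np.array([(u-m["cx"])/f,(v-m["cy"])/f,1])
def onz(n,u,v,z):
    o,d=ray(n,u,v); return o+d*(z-o[2])/d[2]
def proj(n,p):
    m,f=K(n); c=m["camera_from_world"]@np.append(p,1); return np.array([m["cx"]+f*c[0]/c[2],m["cy"]+f*c[1]/c[2]])
def tri(a,b):
    A=[];y=[]
    for n,(u,v) in(("top",a),("scene",b)):
        o,d=ray(n,u,v); d/=np.linalg.norm(d); P=np.eye(3)-np.outer(d,d); A.append(P); y.append(P@o)
    return np.linalg.lstsq(np.vstack(A),np.hstack(y),rcond=None)[0]
def blobs(img,lo,hi,box):
    x0,y0,x1,y1=box; c=cv2.cvtColor(img[y0:y1,x0:x1],cv2.COLOR_BGR2HSV)
    m=cv2.inRange(c,lo,hi); n,l,s,ce=cv2.connectedComponentsWithStats(m)
    return [(int(s[i,4]),(ce[i]+[x0,y0]).round(2)) for i in range(1,n) if s[i,4]>=2]
E
python3 - <<'E'
from h import *
t=cv2.imread("pics/top0.png"); s=cv2.imread("pics/scene0.png")
a=cv2.resize(t[135:215,160:280],None,fx=6,fy=6,interpolation=cv2.INTER_CUBIC)
b=cv2.resize(s[145:260,235:340],None,fx=5,fy=5,interpolation=cv2.INTER_CUBIC)
cv2.imwrite("pics/t1.png",a);cv2.imwrite("pics/s1.png",b)
Y=((20,120,120),(35,255,255))
print("top",blobs(t,*Y,(190,160,240,215)),"scene",blobs(s,*Y,(250,150,320,200)))
print("red",blobs(t,(0,120,80),(8,255,255),(165,140,270,210)),blobs(t,(172,120,80),(180,255,255),(165,140,270,210)))
print("blue",blobs(t,(100,120,80),(125,255,255),(165,140,270,210)))
g=cv2.inRange(cv2.cvtColor(t,cv2.COLOR_BGR2HSV),(0,0,130),(180,45,255))
k=np.zeros_like(g);k[135:212,164:272]=g[135:212,164:272]
c=max(cv2.findContours(cv2.morphologyEx(k,cv2.MORPH_CLOSE,np.ones((5,5))),0,2)[0],key=cv2.contourArea)
print(cv2.minAreaRect(c),cv2.boxPoints(cv2.minAreaRect(c)))
E
```

```text
top [(23, array([216.91, 178.78])), (28, array([226.71, 203.64]))] scene [(25, array([285.64, 164.16])), (38, array([258.16, 178.68]))]
red [(30, array([201.3 , 168.47]))] []
blue [(36, array([226.  , 160.61])), (191, array([217.43, 177.75]))]
((217.78831481933594, 178.66786193847656), (46.90423583984375, 96.54240417480469), 70.01689910888672) [[164.40875 173.12405]
 [255.13866 140.13138]
 [271.16788 184.21167]
 [180.43797 217.20435]]
```

View pics/t1.png

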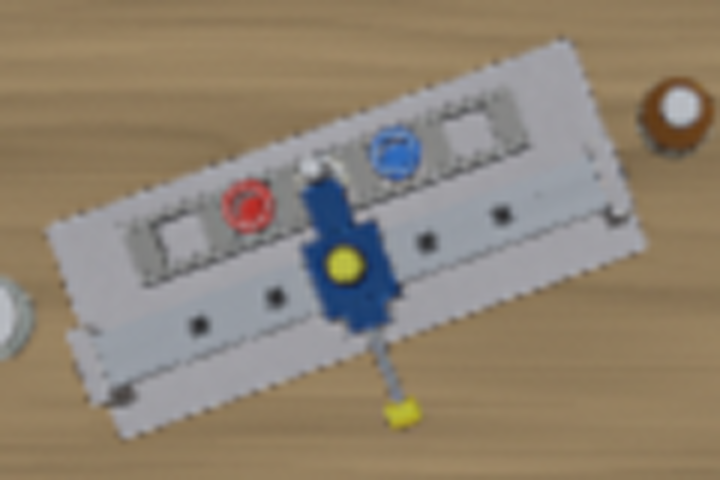

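View pics/s1.png

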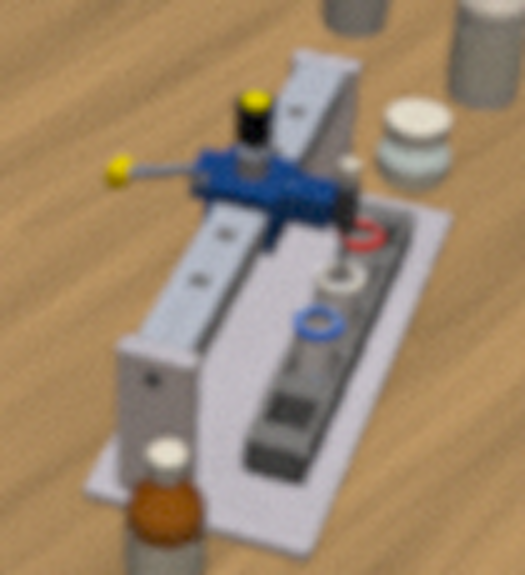

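The crops show the four visible rail holes at top-image crop positions (200,325), (276,297), (428,242) and (502,215). The red vial is clearly on the +y side, the lever is down and the knob stands over the rail.

```bash
cat >> h.py <<'E'
def holes(t,box):
    x0,y0,x1,y1=box; g=255-cv2.cvtColor(t,cv2.COLOR_BGR2GRAY)[y0:y1,x0:x1].astype(float)
    return g
E
python3 - <<'E'
from h import *
t=cv2.imread("pics/top0.png"); G=cv2.cvtColor(t,cv2.COLOR_BGR2GRAY).astype(float)
P=[];ys=[100,50,-50,-100]
for x,y in((200,325),(276,297),(428,242),(502,215)):
    u,v=(x+.5)/6-.5+160,(y+.5)/6-.5+135
    i,j=round(u),round(v); w=G[j-3:j+4,i-3:i+4]; w=np.clip(np.median(w)-15-w,0,None)
    yy,xx=np.mgrid[-3:4,-3:4]; c=(i+(w*xx).sum()/w.sum(), j+(w*yy).sum()/w.sum())
    P.append(onz("top",*c,.130)); print(c,P[-1])
P=np.array(P); A=np.c_[np.ones(4),np.array(ys)/1000]
o,d=np.linalg.lstsq(A,P[:,:2],rcond=None)[0]; print("origin",o,"ydir",d,"yaw",np.arctan2(-d[0],d[1]))
print("knobdot top@.202",onz("top",216.91,178.78,.202),"tri",tri((216.91,178.78),(285.64,164.16)))
print("grip top@.119",onz("top",226.71,203.64,.119),"tri",tri((226.71,203.64),(258.16,178.68)))
yaw=np.arctan2(-d[0],d[1]); ex=np.array([np.cos(yaw),np.sin(yaw)])
print("grip expected",o-ex*(.032+.065*np.cos(.38)), o-ex*.097)
print(sense()["joint_pos"])
E
```

```text
(np.float64(192.7787456445993), np.float64(188.8588850174216)) [0.53713412 0.20442212 0.13      ]
(np.float64(205.51360544217687), np.float64(184.21768707482994)) [0.55473003 0.15733432 0.13      ]
(np.float64(230.69982547993018), np.float64(174.9650959860384)) [0.58989236 0.06397468 0.13      ]
(np.float64(243.20415224913495), np.float64(170.44809688581316)) [0.60710684 0.01750509 0.13      ]
origin [0.57221584 0.11080905] ydir [-0.35021553  0.9343874 ] yaw 0.358602011260128
knobdot top@.202 [0.57142614 0.11065785 0.202     ] tri [0.5717062  0.11091686 0.20071317]
grip top@.119 [0.48307808 0.07832415 0.119     ] tri [0.48325636 0.0785329  0.11799425]
grip expected [0.48572801 0.07839275] [0.48138616 0.0767654 ]
[-1.37340948e+00  1.31151762e-01  1.48920909e+00 -2.48128826e-05
  1.52299724e+00 -8.54137694e-02]
```

Request:
servo_tool([
  [0,0,0,-0.076,-1],
  [26,-25,0,0,-1],
  [26,-25,0,0,-1],
  [26,-25,0,0,-1],
  [26,-25,0,0,-1],
  [26,-25,0,0,-1],
  [26,-25,0,0,-1],
  [26,-25,0,0,-1],
])

```text
t: 0.77
tcp_pos: [0.2766, -0.3466, 0.2308]
tool_rot: [-3.141, 0.0, 0.358]
wrist_force: [0.8, -0.4, -0.4]
width: 0.0854
gripper_force: 0.0
```

Request:
servo_tool([
  [26,-25,0,0,-1],
  [26,-25,0,0,-1],
  [26,-25,0,0,-1],
  [26,-25,0,0,-1],
  [26,-25,0,0,-1],
  [26,-25,0,0,-1],
  [26,-25,0,0,-1],
  [26,-25,0,0,-1],
])

```text
t: 1.43
tcp_pos: [0.4011, -0.0863, 0.2311]
tool_rot: [3.141, -0.0, 0.359]
wrist_force: [-0.3, -0.2, -0.4]
width: 0.0861
gripper_force: 0.0
```

Request:
servo_tool([
  [26,-25,0,0,-1],
  [26,-25,0,0,-1],
  [26,-25,0,0,-1],
  [26,-25,0,0,-1],
  [0,0,0,0,-1],
  [0,0,0,0,-1],
  [0,0,0,0,-1],
])

```text
t: 2.02
tcp_pos: [0.4627, 0.042, 0.2308]
tool_rot: [-3.142, 0.001, 0.36]
wrist_force: [0.6, 0.1, -0.5]
width: 0.0858
gripper_force: 0.0
```

Request:
servo_tool([
  [32.5,-26,0,0,-1],
  [0,0,35,0,-1],
  [0,0,35,0,-1],
  [0,0,30,0,-1],
  [0,0,20,0,-1],
  [0,0,11,0,-1],
  [0,0,0,0,-1],
  [0,0,0,0,-1],
])

```text
t: 2.68
tcp_pos: [0.4845, 0.0769, 0.1008]
tool_rot: [3.142, 0.0, 0.357]
wrist_force: [0.6, 0.4, 0.4]
width: 0.0853
gripper_force: 0.0
```

Run:
```python
from h import *
t=snapshot("top"); s=snapshot("scene")
a=cv2.resize(t[150:230,180:260],None,fx=6,fy=6,interpolation=cv2.INTER_CUBIC)
b=cv2.resize(s[130:210,230:310],None,fx=6,fy=6,interpolation=cv2.INTER_CUBIC)[:480,:320]
cv2.imwrite("pics/c2.png",np.hstack([a,b]))
```

```text
(no output)
```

View pics/c2.png

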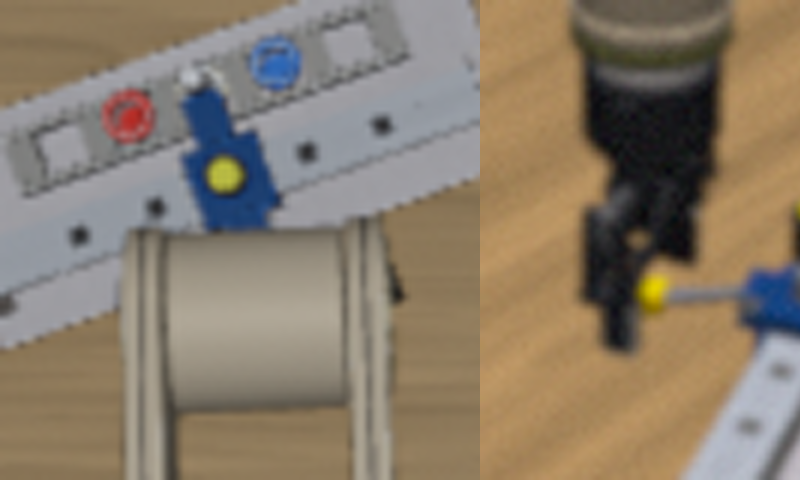

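The grip, at about (655,293) in the right half, lies between the open fingers. I'll close on it now.

Request:
servo_tool([
  [0,-1,0,0,1],
  [0,0,0,0,1],
  [0,0,0,0,1],
  [0,0,0,0,1],
  [0,0,0,0,1],
  [0,0,0,0,1],
  [0,0,0,0,1],
  [0,0,0,0,1],
])

```text
t: 3.45
tcp_pos: [0.4843, 0.0788, 0.1005]
tool_rot: [-3.142, -0.0, 0.359]
wrist_force: [-0.5, 0.9, 2.0]
width: 0.0188
gripper_force: 59.3
```

Request:
servo_tool([
  [-1.5,0,-4.7,0,1],
  [-1.1,0,-4.7,0,1],
  [-0.9,0,-6.5,0,1],
  [-0.4,0,-6.5,0,1],
  [0.4,0,-6.5,0,1],
  [0.9,0,-6.5,0,1],
  [1.1,0,-4.7,0,1],
  [1.5,0,-4.7,0,1],
])

```text
t: 4.12
tcp_pos: [0.4831, 0.0785, 0.1439]
tool_rot: [-3.141, 0.003, 0.359]
wrist_force: [3.7, -0.2, -10.9]
width: 0.0188
gripper_force: 58.8
```

Request:
servo_tool([
  [2,0,-4.4,0,1],
  [2,0,-4.4,0,1],
  [0.8,0,-1.5,0,1],
  [0,0,0,0,1],
  [0,0,0,0,1],
])

```text
t: 4.53
tcp_pos: [0.4883, 0.0804, 0.1555]
tool_rot: [-3.141, 0.001, 0.359]
wrist_force: [-4.2, -1.5, -4.8]
width: 0.0188
gripper_force: 59.4
```

Request:
servo_tool([
  [0.8,0,-1.5,0,1],
  [0.8,0,-1.5,0,1],
  [0,0,0,0,1],
])

```text
t: 4.78
tcp_pos: [0.49, 0.0811, 0.1583]
tool_rot: [-3.141, 0.0, 0.359]
wrist_force: [-0.3, -0.0, -7.7]
width: 0.0186
gripper_force: 59.1
```

Run:
```python
from h import *
t=snapshot("top"); s=snapshot("scene")
b=cv2.resize(s[120:210,240:330],None,fx=6,fy=6,interpolation=cv2.INTER_CUBIC)
cv2.imwrite("pics/c3.png",b)
print(blobs(s,(20,120,120),(35,255,255),(240,140,320,200)))
ex=np.array([.9364,.351,0]);o=np.array([.5719,.1108,0])
for c in(166,211): print(c,proj("scene",o+.065*ex+[0,0,c/1000]))
for th in(.3,.4,.5): print(th,proj("scene",o-(.032+.065*np.cos(th))*ex+[0,0,.14+.065*np.sin(th)]))
```

```text
[(28, array([285.54, 164.14]))]
166 [304.44394308 177.50459221]
211 [305.60715377 165.74688917]
0.3 [258.0681124  168.79651814]
0.4 [258.69498216 167.41289995]
0.5 [259.49479325 166.12045499]
```

View pics/c3.png

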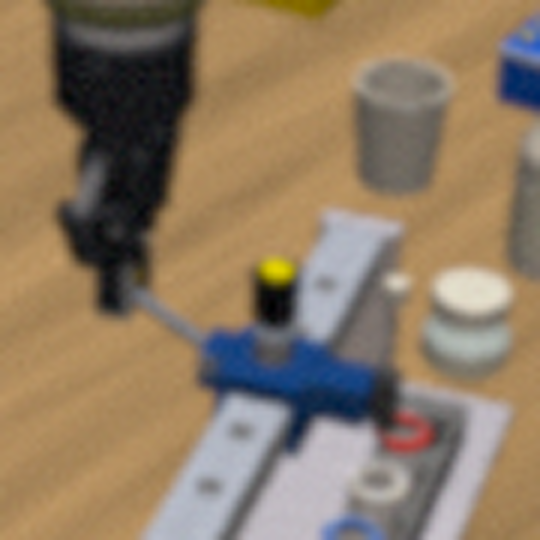

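The lever is up and the white needle cap is raised, at about (306,167). I'll press on until the force shows the stop.

Request:
servo_tool([
  [0.8,0,-1.5,0,1],
  [0.8,0,-1.5,0,1],
  [0,0,0,0,1],
  [0,0,0,0,1],
])

```text
t: 5.22
tcp_pos: [0.4903, 0.0813, 0.1592]
tool_rot: [-3.141, 0.004, 0.359]
wrist_force: [1.7, -1.4, -25.3]
width: 0.0184
gripper_force: 59.9
```

Request:
servo_tool([
  [-0.5,0,1,0,1],
  [0,0,0,0,-1],
  [0,0,0,0,-1],
  [0,0,0,0,-1],
  [0,0,0,0,-1],
  [0,0,0,0,-1],
  [0,0,0,0,-1],
  [0,0,0,0,-1],
])

```text
t: 5.88
tcp_pos: [0.4915, 0.0815, 0.161]
tool_rot: [3.141, -0.001, 0.359]
wrist_force: [0.2, -0.4, -0.2]
width: 0.0855
gripper_force: 0.0
```

Request:
servo_tool([
  [0,0,-10,0,-1],
  [0,0,-20,0,-1],
  [0,0,-30,0,-1],
  [0,0,-10,0,-1],
  [0,0,0,0,-1],
  [0,0,0,0,-1],
])

```text
t: 6.38
tcp_pos: [0.4917, 0.0814, 0.2312]
tool_rot: [3.141, -0.002, 0.359]
wrist_force: [0.1, -0.8, -0.6]
width: 0.0853
gripper_force: 0.0
```

Run:
```python
from h import *
s=snapshot("scene"); Y=((20,120,120),(35,255,255))
print(blobs(s,*Y,(240,140,320,200)))
b=cv2.resize(s[120:210,240:330],None,fx=6,fy=6,interpolation=cv2.INTER_CUBIC)
cv2.imwrite("pics/c4.png",b)
st=sense();p=st["tcp_pos"];ex=np.array([.9364,.351]);o=np.array([.5719,.1108]);d=o-p[:2]
print(p,"tool x,y to knob",d@ex*1e3,(d@[.351,-.9364])*1e3,(p[2]-.169)*1e3)
```

```text
[(44, array([259.66, 166.3 ])), (25, array([285.36, 164.16]))]
[0.49098007 0.0813628  0.22985591] tool x,y to knob 86.10588040502495 0.8378994578589551 60.85591392130815
```

View pics/c4.png

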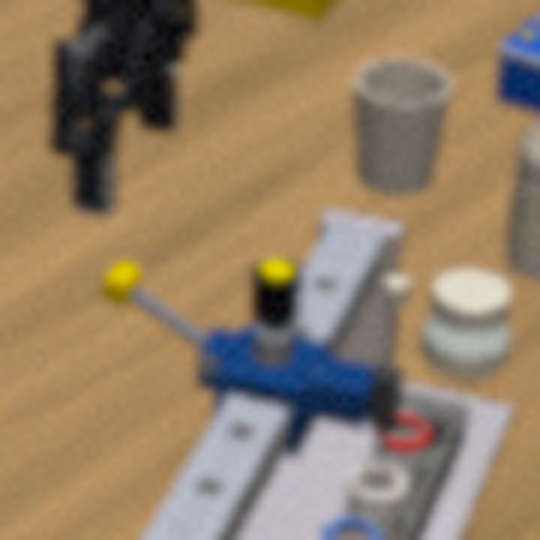

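The lever stays up at full angle: the grip is at (259.7,166.3), against (259.5,166.1) predicted for the stop. Next is the knob.

Request:
servo_tool([
  [30,0.8,0,0,-1],
  [30,0,0,0,-1],
  [20,0,0,0,-1],
  [6,0,0,0,-1],
  [0,0,0,0,-1],
  [0,0,25,0,-1],
  [0,0,25,0,-1],
  [0,0,10,0,-1],
])

```text
t: 7.1
tcp_pos: [0.5688, 0.1102, 0.166]
tool_rot: [-3.14, 0.006, 0.359]
wrist_force: [-0.4, 0.4, -1.7]
width: 0.0855
gripper_force: 0.0
```

Request:
servo_tool([
  [0,0,0,0,-1],
  [0,0,0,0,1],
  [0,0,0,0,1],
  [0,0,0,0,1],
  [0,0,0,0,1],
  [0,0,0,0,1],
  [0,0,0,0,1],
  [0,0,0,0,1],
])

```text
t: 7.77
tcp_pos: [0.5726, 0.111, 0.1719]
tool_rot: [3.141, -0.002, 0.359]
wrist_force: [-1.1, 0.5, 5.2]
width: 0.0245
gripper_force: 58.7
```

Request:
servo_tool([
  [0,0,-4,0,1],
  [0,0,-4,0,1],
  [0,0,-4,0,1],
  [0,0,-1,0,1],
  [0,0,0,0,1],
  [0,0,0,0,1],
])

```text
t: 8.27
tcp_pos: [0.5723, 0.1109, 0.183]
tool_rot: [3.142, -0.001, 0.359]
wrist_force: [7.0, 1.9, -7.9]
width: 0.0243
gripper_force: 59.2
```

Request:
servo_tool([
  [0,0,-1,0,1],
  [0,-4,0,0,1],
  [0,-6,0,0,1],
  [0,-6,0,0,1],
  [0,0,0,0,1],
])

```text
t: 8.68
tcp_pos: [0.5665, 0.1267, 0.1838]
tool_rot: [-3.141, -0.001, 0.359]
wrist_force: [5.6, 3.8, -7.8]
width: 0.0243
gripper_force: 59.4
```

Request:
servo_tool([
  [0,-8,0,0,1],
  [0,-8,0,0,1],
  [0,-8,0,0,1],
  [0,-6,0,0,1],
  [0,-3.5,0,0,1],
  [0,0,0,0,1],
  [0,0,0,0,1],
])

```text
t: 9.27
tcp_pos: [0.5548, 0.158, 0.1838]
tool_rot: [-3.141, -0.001, 0.359]
wrist_force: [6.1, 4.4, -7.2]
width: 0.0238
gripper_force: 59.6
```

Run:
```python
from h import *
p=np.mean([sense()["tcp_pos"] for _ in range(5)],0);o=np.array([.5726,.1110]);d=p[:2]-o
print(p,"stand x,y moved",d@[.9364,.351]*1e3,d@[-.351,.9364]*1e3, sense()["wrist_force"])
```

```text
[0.55476717 0.15798908 0.18382148] stand x,y moved -0.20549775696042383 50.259898736026074 [ 6.05127734  4.36255524 -7.23170395]
```

Request:
servo_tool([
  [0,0,3,0,1],
  [0,0,3,0,1],
  [0,0,3,0,1],
  [0,0,3,0,1],
  [0,0,2,0,1],
  [0,0,0,0,1],
  [0,0,0,0,1],
  [0,0,0,0,1],
])

```text
t: 9.93
tcp_pos: [0.5551, 0.1577, 0.1719]
tool_rot: [-3.141, -0.002, 0.359]
wrist_force: [-0.2, 1.8, 5.8]
width: 0.0245
gripper_force: 61.3
```

Request:
servo_tool([
  [0,0,1,0,1],
  [0,0,1,0,1],
  [0,0,0,0,1],
  [0,0,0,0,1],
])

```text
t: 10.27
tcp_pos: [0.5554, 0.1577, 0.1718]
tool_rot: [-3.142, -0.003, 0.359]
wrist_force: [-6.3, 1.1, 16.7]
width: 0.0244
gripper_force: 62.4
```

Run:
```python
from h import *
print(sense()["tcp_pos"],sense()["wrist_force"])
s=snapshot("scene"); t=snapshot("top")
a=cv2.resize(t[140:210,170:250],None,fx=5,fy=5,interpolation=cv2.INTER_CUBIC)
b=cv2.resize(s[130:205,245:325],None,fx=5,fy=5,interpolation=cv2.INTER_CUBIC)[:350]
cv2.imwrite("pics/c5.png",np.hstack([a,b]))
print(blobs(s,(20,120,120),(35,255,255),(240,130,330,200)))
o=np.array([.5719,.1108,0])+.05*np.array([-.351,.9364,0])
print(proj("scene",o-.0891*np.array([.9364,.351,0])+[0,0,.1712]))
```

```text
[0.55536917 0.15773816 0.17177223] [-6.25666457  1.07282904 16.69164189]
[(43, array([264.95, 158.74]))]
[264.86976027 158.45337734]
```

View pics/c5.png

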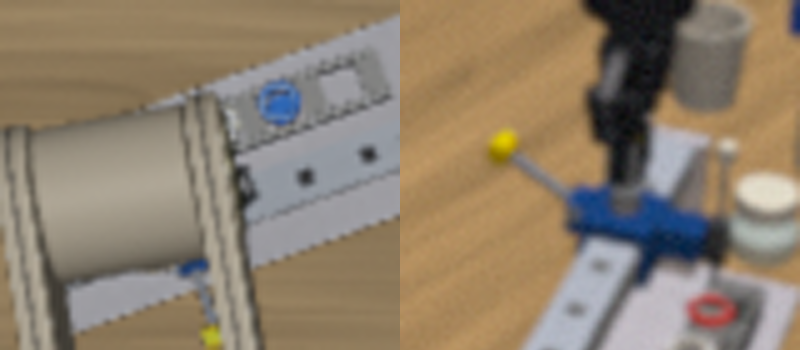

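The left half of the picture shows the head moved one hole along toward red. In the right half the lever is up at (503,145), the needle is over the red collar at (713,310), and the knob is gripped. The tool height of 0.1718 m equals the seated height from before, with a hard stop under pressure, so the pin is home.

```bash
python3 -c "
from cell import *
print(hand_in())"
```

```text
the job is handed in; nothing more can be done
None
```

I raised the lift lever to its stop and left it up, moved the head one hole to the red-collared vial, seated the lock pin fully, and handed the job in at about 10 s with the knob still gripped.

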